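# Find and shim the foot on which a chopping block rocks

### The arm

A 7-joint arm with a two-finger parallel gripper is mounted at the origin on a cart in front of the work surface, level with it; the furniture and walls round the work are solid. World frame = base frame: x ahead of the robot, y to its left, z up, the work surface at z = 0. Lengths are in m, angles in rad, forces in N, time in s.
With the tool pointing down it reaches from about 0.425 to 0.925 m from the base axis. Payload 6.8 kg.
Tool frame: the origin (TCP) lies on the front face of the gripper's body, between the roots of the fingers; the fingertips stand 73 mm ahead of it and the grasp point (between the pads) lies 54 mm ahead of it (env.nose_length is the distance from the TCP to the fingertips, in m); z points along the fingers, y is the line along which they close (so a half turn about z gives the same grasp; the last joint's range is limited). The gripper opens to 85 mm and grips with 20 to 120 N. Pads are 22 mm wide; open, the fingers measure 114 mm over their backs; the gripper's body (76 mm by 85 mm) begins 54 mm behind the grasp point. The pads swing forward as they close: fully open they stand 13 mm farther back than shut.
Start: joints at [-1.296, 0.477, 0.022, 1.555, -0.011, 1.109, -0.083], TCP at [0.252, 0.626, 0.304] pointing down, gripper open.
Joint ranges: [-2.96, 2.96], [-0.34, 2.1], [-1.41, 1.46], [0.24, 2.44], [-1.37, 4.51], [0.17, 1.92], [-2.96, 2.96]. Speed limits (rad/s): [2.39, 2.39, 3.14, 3.14, 3.14, 3.14, 3.14].

### API

Orientations are given as a unit quaternion [w, x, y, z].
In Python, from cell import env, kin, camera, calibration, job gives the robot as it stands. The module is installed in compiled form; this text tells all that it offers. Calls block until the motion is done:
- env.reach(position, orientation): joint-space move of the TCP to a pose.
- env.movel(position, velocity=0.15, rot=None, stop_force=None): straight line of the TCP; rot=None keeps the orientation; velocity is the mean speed in m/s. With stop_force (N) it stops when the force on the tool has changed by that much, and returns True; else False.
- env.goto_joints(angles): joint-space move.
- env.grip(opening, f_grip=None): finger opening in m; f_grip is the grip in N (None keeps the last); returns when the fingers have stopped.
- env.dwell(seconds).
- kin.inverse_kinematics(position, orientation): joint angles nearest the present ones, or None.
- env.get_state(): the state.
- camera(name): name is "side" or "top" or "wrist"; returns (picture, depth): 480x640x3 uint8, blue, green, red; 480x640 float32, m along the optical axis (not along the pixel's ray), 0 where there is no reading.
- calibration(name): a dict with "fx", "fy", "cx", "cy" (pixels), "rvec" (rotation vector, rad) and "tvec" (3), from world to camera coordinates, as OpenCV has them. Camera axes: x right, y down, z forward; pixel columns grow to the right and rows downward; lengths in m; the calibration is good to about 2 mm. A picture is of the moment at which its call begins: read the wrist's pose just before it. calibration takes no time and is no camera call; for the wrist camera it gives the pose at the moment of the call.
A pose or a line that the arm cannot do raises env.PlanningError and nothing moves.
- job.job_done(): hands the job in; it is judged then, once.
The state is a dict: "time": time; "qpos": joint angles; "joint_velocities": joint speeds; "joint_torque": joint torques, N m; "tcp_pos": TCP position; "orientation": TCP orientation; "force": force on the tool from outside, world axes, zero at the start; "torque": the same for the moment, N m; "opening": finger opening in m; "gripper_force": force on a finger pad.
Only numpy, scipy, OpenCV 4.12 (cv2) and the standard library are available. Lean on these libraries where they do the work, as an engineer would, in place of code of your own. Each camera call takes 0.05 s, during which the arm holds its last target. There are 200 camera calls.

### The job

The small chopping block on the worktop rocks, because one of its four feet has lost the felt pad under it. Gently press its corners in turn to find the one that gives, slide the grey plastic wedge, toe first, under that foot until it is snug, so that the block stands level and firm on all four feet without being jacked up, let go of the wedge, and then press that corner again firmly but gently to prove that it no longer moves. Leave the block where it stands, the wedge in place and the other things alone.

Things in the scene. Friction and masses are not known exactly. Their poses are not given: they have to be found in the camera images.
- block: loose chopping block of light and darker wooden staves, 200 x 200 mm, 1.6 to 1.9 kg; origin: its centre, level with the soles of its feet; x, y along its sides, z up. Four black square rubber feet, 28 x 28 mm, 16 mm high, centres at x, y = +-78 mm (22 mm in from the sides); slab above them 32 mm thick (underside 16 mm, top 48 mm above the soles)
- corner_1 (a point): top face of the block straight over the centre of its foot at the block's +x +y corner, 48 mm above the sole. Three feet stand on felt pads about 4 mm thick, 32 x 32 mm, fixed to the worktop; the fourth (it may be any) has none and hangs 3 to 5.5 mm above the bare worktop, while the block rests level on the other three
- corner_2 (a point): as corner_1, at the block's +x -y corner. 2 to 4 N pressed down over the foot without a pad rocks the block until that foot touches the worktop, about 3 to 5 mm lower; it comes back when released. Over the other feet the block gives less than 0.5 mm
- corner_3 (a point): as corner_1, at the block's -x -y corner
- corner_4 (a point): as corner_1, at the block's -x +y corner
- shim: grey plastic levelling wedge, 76 mm long, 26 mm wide, 50 g, flat on the worktop. Ramp 48 mm long, rising from a toe 2 mm thick to 10 mm; behind it a grip block 28 mm long, 26 mm wide, 26 mm high. Origin: underside, middle of the toe's edge; x points out of the toe (grip at -x), z up
- shim_grip (a point): centre of the wedge's grip block, 62 mm behind the toe's edge, 13 mm above the wedge's underside; the sides to grip are 26 mm apart along y; axes as the wedge's
- shim_toe (a point): middle of the wedge's toe edge, 1 mm above its underside. The ramp climbs 1 mm in 6, so the toe goes 6 to 20 mm under the sole before the ramp touches; from there about 3 mm of travel takes it from loose to snug to jacking the block up. 3 to 5 N of push above that of free sliding makes it snug; much more jacks or shoves the block. Friction holds it when let go
- coffee_maker: fixed obstacle: black drip coffee maker, 275 mm deep along x, 206 mm wide along y and 354 mm tall, standing at the back of the worktop with its jug in it; origin at the centre of its underside
- mug: bystander: cream mug 83 x 117 x 94 mm; origin at the centre of its underside
- honey: bystander: honey jar, 71 mm across, 110 mm tall; origin at the centre of its underside
- spice: bystander: spice jar with a green cap, 46 mm across, 106 mm tall; origin at the centre of its underside
- jar_ring: bystander: flat steel jar ring, 86 mm across, 14 mm high; origin at the centre of its underside
- spoon: bystander: teaspoon, 130 mm long; origin at the centre of its underside
Not all that is in view belongs to the job. Leave any blue or red look-alike of the shim alone.

How it is judged:
On the way, in this order (a step that is already met when the one before it is completed fails the run):
1. the loose corner is found: a press of the fingers rocks the block (contact force between the fingers and block above 1 N and angle between block's own z axis and vertical above 0.013 rad), for 0.1 s.
2. the wedge is snug under the unsupported foot and let go ((horizontal distance between shim_toe and corner_1 below 0.0145 m or horizontal distance between shim_toe and corner_2 below 0.0145 m or horizontal distance between shim_toe and corner_3 below 0.0145 m or horizontal distance between shim_toe and corner_4 below 0.0145 m) and contact force between shim and block between 0.5 and 7.2 N and contact force between the fingers and shim below 0.2 N and contact force between the fingers and block below 0.2 N and angle between block's own z axis and vertical below 0.01 rad), for 0.2 s.
3. that corner is pressed again with at least 4 N and no longer gives (contact force between the fingers and block above 4 N and angle between block's own z axis and vertical below 0.01 rad and ((horizontal distance between shim_toe and corner_1 below 0.0145 m and horizontal distance between the grasp point and corner_1 below 0.035 m) or (horizontal distance between shim_toe and corner_2 below 0.0145 m and horizontal distance between the grasp point and corner_2 below 0.035 m) or (horizontal distance between shim_toe and corner_3 below 0.0145 m and horizontal distance between the grasp point and corner_3 below 0.035 m) or (horizontal distance between shim_toe and corner_4 below 0.0145 m and horizontal distance between the grasp point and corner_4 below 0.035 m))), for 0.15 s.
At the end, for the whole second after the job is handed in: The wedge's toe lies within 14.5 mm (seen from above) of the centre of a foot and, untouched, carries 0.5 to 7.2 N of the block's weight (snug, but not jacking it up); block level within 0.01 rad and within 15 mm of where it stood; wedge flat within 0.06 rad; all at rest ((horizontal distance between shim_toe and corner_1 below 0.0145 m or horizontal distance between shim_toe and corner_2 below 0.0145 m or horizontal distance between shim_toe and corner_3 below 0.0145 m or horizontal distance between shim_toe and corner_4 below 0.0145 m) and contact force between shim and block between 0.5 and 7.2 N and angle between block's own z axis and vertical below 0.01 rad and angle between shim's own z axis and vertical below 0.06 rad and distance of block from where it was at the start of the episode below 0.015 m and linear speed of each of block, shim below 0.01 m/s).
It fails at once if the block is pressed with more than 40 N (contact force between the fingers and block above 40 N).
It fails at once if the wedge is rammed: more than 20 N between it and the block (contact force between shim and block above 20 N).
It fails at once if the block is shoved more than 20 mm (distance of block from where it was at the start of the episode above 0.02 m).
It fails at once if a bystander (mug, honey jar, spice jar, jar ring, spoon) is moved more than 30 mm (distance of any of mug, honey, spice, jar_ring, spoon from where it was at the start of the episode above 0.03 m).
It also fails if it takes over 72 s, if anything falls off the work surface, if the arm or the gripper's body presses on something with over 40 N, if the wrist force passes 120 N, or if a joint passes its speed limit or range.

## Working session

There is one attempt and no reset: what is moved stays moved. The work goes in short steps, each a Python script; the robot and the scene stay as the last script left them, time stands still between calls to the robot, and variables do not carry over. Pictures are saved under pics/ and viewed, at most 10 in all, crops included, and the job is handed in when it is done.

```bash
mkdir -p pics; python3 - <<'E'
from cell import env,kin,camera,calibration,job
import cv2,numpy as np
for n in("top","side"):
    p,d=camera(n);cv2.imwrite(f"pics/{n}0.png",p);np.save(f"{n}0.npy",d)
    c=calibration(n);R=cv2.Rodrigues(np.array(c["rvec"],float))[0];print(n,c["fx"],-R.T@np.array(c["tvec"]),R[2])
print(env.get_state())
E
```

```text
top 559.1604631399869 [-0.03226862 -0.02057543  1.2480098 ] [ 0.45065638  0.02096319 -0.89245133]
side 617.0747096180394 [-0.07259124 -1.49542822  0.69080114] [ 0.36776923  0.86124184 -0.35072536]
{'time': 0.1, 'qpos': array([-1.29610059,  0.47772447,  0.02231728,  1.55635018, -0.01147364,
        1.10930688, -0.08310486]), 'joint_velocities': array([ 0.00035693, -0.0030581 ,  0.00137861, -0.00349611, -0.00049349,
       -0.00052765, -0.00162503]), 'joint_torque': array([ 4.71425956e-03, -5.97762573e+01,  1.61384013e+00, -2.81957549e+01,
        1.28214262e-02,  5.01982140e-03, -1.40664116e-05]), 'tcp_pos': array([0.2519613 , 0.62576225, 0.30301865]), 'orientation': array([-9.21868354e-05,  1.90207066e-01,  9.81743644e-01, -8.25328938e-04]), 'force': array([ 0.44714719, -0.21929622,  0.13869519]), 'torque': array([-0.02537607, -0.03323907, -0.01124714]), 'gripper_force': 0.0, 'opening': 0.08519015629360308}
```

View pics/top0.png

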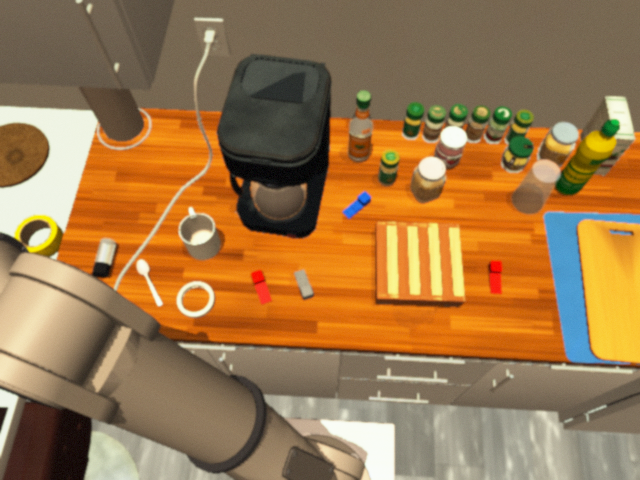

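View pics/side0.png

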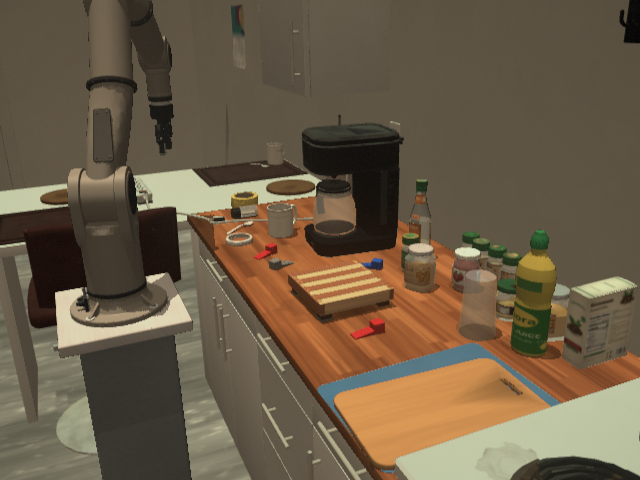

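The grey wedge is at top (304,284). The look-alikes are red at (261,287), red at (496,278) and blue at (357,206). Only the grey one fits the description. The block is at about (420,262). I'll confirm this in an enlarged crop.

```bash
python3 - <<'E'
import cv2
p=cv2.imread("pics/top0.png")[200:320,240:480]
cv2.imwrite("pics/crop.png",cv2.resize(p[:, :160],None,fx=4,fy=4,interpolation=cv2.INTER_CUBIC))
cv2.imwrite("pics/crop.png",cv2.resize(p,(792,396),interpolation=cv2.INTER_CUBIC))
E
cat > h.py <<'E'
from cell import env,kin,camera,calibration,job
import cv2,numpy as np
from scipy.spatial.transform import Rotation as Rn
def plane(n,pts,z):
    c=calibration(n);R=cv2.Rodrigues(np.array(c["rvec"],float))[0];t=np.array(c["tvec"],float)
    C=-R.T@t;o=[]
    for u,v in pts:
        r=R.T@np.array([(u-c["cx"])/c["fx"],(v-c["cy"])/c["fy"],1]);o.append((C+r*(z-C[2])/r[2])[:2])
    return np.array(o)
def quat(yaw,tilt=0):  # tool down, tool y axis (closing line) at angle yaw+90deg (tool x at yaw)
    q=(Rn.from_euler('z',yaw)*Rn.from_euler('x',np.pi)).as_quat();return np.array([q[3],q[0],q[1],q[2]])
E
```

```text
(no output)
```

View pics/crop.png

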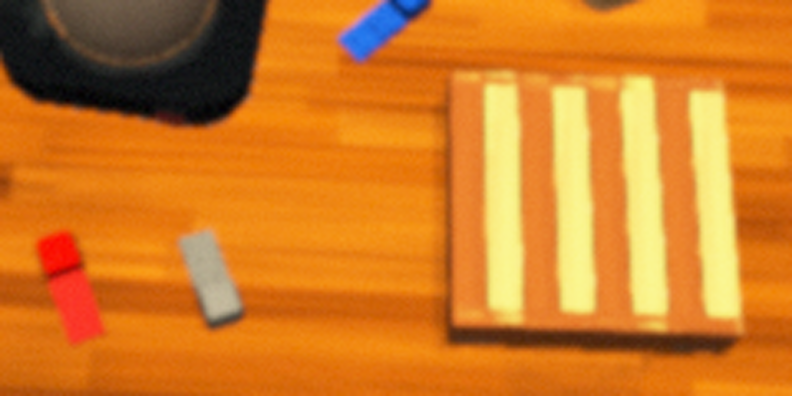

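The crop confirms the grey wedge. Its near end at (225,318) shows a tall dark face, so the grip is towards the robot and the toe points away at (195,235). The block's top corners in the crop are at (450,73), (727,84), (742,330) and (450,327).

```bash
python3 - <<'E'
from h import *
f=lambda P:[(x/3.3+240,y/3.3+200) for x,y in P]
B=plane("top",f([(450,73),(727,84),(742,330),(450,327)]),.052);print(B,B.mean(0))
for i in range(4):
    e=B[(i+1)%4]-B[i];print(np.linalg.norm(e),np.degrees(np.arctan2(e[1],e[0])))
print("shim toe",plane("top",f([(181,237),(211,230)]),.002),"grip",plane("top",f([(209,325),(242,312)]),.026))
print("others mug,ring,spoon",plane("top",[(202,240),(195,298),(150,283),(389,168),(430,180)],.03))
# preview wrist pose
print(kin.inverse_kinematics([.6,.2,.3],quat(0)))
# camera geometry wrist
c=calibration("wrist");R=cv2.Rodrigues(np.array(c["rvec"],float))[0];s=env.get_state()
T=Rn.from_quat(np.roll(s["orientation"],-1)).as_matrix();print("cam in tool",T.T@(-R.T@np.array(c["tvec"])-s["tcp_pos"]),T.T@R[2],c["fx"])
E
```

```text
[[ 0.6060611  -0.10827598]
 [ 0.60911466 -0.31089433]
 [ 0.41876215 -0.31171418]
 [ 0.40910678 -0.11181461]] [ 0.51076117 -0.21067477]
0.2026413621852447 -89.13658906198866
0.1903542759801368 -179.75322909616654
0.2001326136431066 92.76530022206512
0.19698610562974253 1.029309586976967
shim toe [[0.48543708 0.08181085]
 [0.49226278 0.0603703 ]] grip [[0.41021018 0.054708  ]
 [0.42120545 0.03231677]]
others mug,ring,spoon [[ 0.54350751  0.31074645]
 [ 0.39521351  0.30329946]
 [ 0.42568695  0.41385638]
 [ 0.7785812  -0.13976153]
 [ 0.74830524 -0.24508173]]
[-0.9265385   0.48669497  0.7091224   1.70248047 -0.35182795  1.08383468
 -1.6783729 ]
cam in tool [ 0.06953369 -0.00058848 -0.07076134] [-2.82659834e-01  7.04954754e-04  9.59219955e-01] 407.50799779475574
```

```bash
python3 - <<'E'
from h import *
for y in (np.pi,np.pi/2,0,-np.pi/2):
  print(round(y,2),[None if (q:=kin.inverse_kinematics(p,quat(y))) is None else np.round(q,2).tolist() for p in ([.5,-.2,.38],[.433,-.133,.125],[.433,-.06,.08],[.46,.04,.08])])
env.reach([.47,-.02,.38],quat(np.pi))
env.grip(0.0)
s=env.get_state();c=calibration("wrist");p,d=camera("wrist");cv2.imwrite("pics/w1.png",p)
import pickle;pickle.dump(c,open("w1.pkl","wb"));print(s["time"],s["tcp_pos"],s["force"],s["qpos"],s["opening"])
E
```

```text
3.14 [[-0.55, 0.26, 1.0, 1.83, -0.24, 1.17, 2.1], [-0.17, 0.42, 0.4, 2.23, -0.32, 0.53, 2.04], [-0.2, 0.49, 0.24, 2.28, -0.28, 0.4, 1.84], [-0.31, 0.5, 0.11, 2.22, -0.13, 0.43, 1.47]]
1.57 [[-0.6, 0.29, 1.08, 1.83, -0.27, 1.18, 0.57], [-0.48, 0.54, 0.81, 2.25, -0.7, 0.62, 0.85], [-0.38, 0.52, 0.46, 2.29, -0.55, 0.43, 0.53], [-0.47, 0.52, 0.3, 2.23, -0.35, 0.44, 0.11]]
0 [[-0.68, 0.36, 1.23, 1.84, -0.37, 1.2, -0.91], [-0.47, 0.53, 0.8, 2.25, -0.68, 0.62, -0.73], [-0.45, 0.55, 0.55, 2.29, -0.66, 0.46, -0.93], [-0.58, 0.54, 0.44, 2.23, -0.52, 0.46, -1.29]]
-1.57 [[-0.71, 0.41, 1.3, 1.84, -0.42, 1.22, -2.42], [-0.73, 0.88, 1.26, 2.26, -1.13, 0.94, -1.86], [-0.88, 1.03, 1.26, 2.31, -1.33, 1.0, -1.86], [-0.09, 0.5, -0.16, 2.2, 0.18, 0.45, 2.75]]
3.3 [ 0.47000705 -0.02002532  0.38001049] [ 0.3604344  -0.07326375  0.04819227] [-0.64305131  0.04555283  0.58277282  1.95752835 -0.02751146  1.14613706
  1.52131622] 0.0001172123229464168
```

View pics/w1.png

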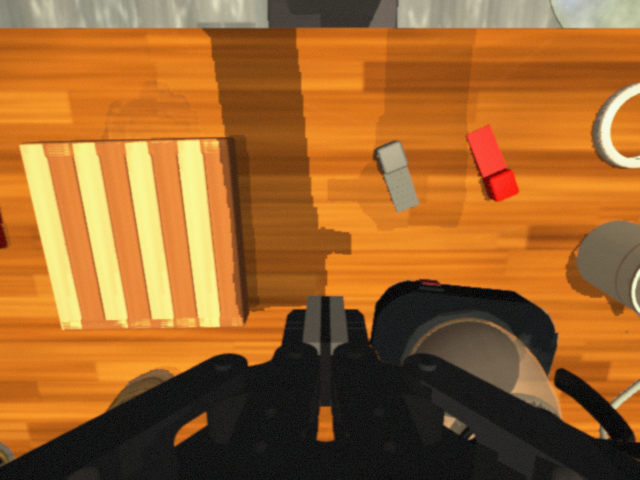

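The wrist view shows the block's top corners at (21,143), (230,138), (245,326) and (61,329). The wedge's toe edge runs from (397,212) to (418,206), and its grip top is bounded by (377,150), (400,141), (408,164) and (383,172). A red look-alike sits just beside the block at the left edge, at (0,232).

```bash
python3 - <<'E'
import h,pickle
from h import *
C=pickle.load(open("w1.pkl","rb"));h.calibration=lambda n:C
B=plane("w",[(245,326),(61,329),(21,143),(230,138)],.052);print(B,B.mean(0))
for i in range(4):
    e=B[(i+1)%4]-B[i];print(np.linalg.norm(e),np.degrees(np.arctan2(e[1],e[0])))
t=plane("w",[(397,212),(418,206)],.002);g=plane("w",[(377,150),(400,141),(408,164),(383,172)],.026);print(t,t.mean(0),g,g.mean(0))
e=t.mean(0)-g.mean(0);print(np.linalg.norm(e),np.degrees(np.arctan2(e[1],e[0])))
print("red end",plane("w",[(0,212),(6,245)],.01))
h.calibration=calibration
print("red",plane("top",[(490,263),(500,263),(491,291),(501,291)],.01))
E
```

```text
[[ 0.61113981 -0.10792796]
 [ 0.6148011  -0.30817023]
 [ 0.41823762 -0.31026839]
 [ 0.41354948 -0.11125947]] [ 0.514432   -0.20940651]
0.2002757444700472 -88.95250390519247
0.19657468602553538 -179.38843529243337
0.19906413961138422 91.34949135359935
0.19761842120489748 0.9659552217598831
[[0.49564317 0.05967647]
 [0.48879702 0.08281096]] [0.4922201  0.07124372] [[0.42619976 0.03173566]
 [0.41729736 0.05468388]
 [0.44023826 0.06411128]
 [0.44839906 0.03874755]] [0.43303361 0.04731959]
0.06383888976026572 22.00934658365858
red end [[ 0.49409063 -0.37939755]
 [ 0.53205878 -0.38117396]]
red [[ 0.53311438 -0.38777563]
 [ 0.53455524 -0.4119554 ]
 [ 0.46078349 -0.38482369]
 [ 0.46218224 -0.40842123]]
```

```bash
cat >> h.py <<'E'
BC=np.array([.5135,-.2095]);BY=np.radians(1.0)
def foot(sx,sy):
    return BC+np.array([[np.cos(BY),-np.sin(BY)],[np.sin(BY),np.cos(BY)]])@np.array([sx*.078,sy*.078])
E
python3 - <<'E'
from h import *
first=True
for sx,sy in((-1,1),(1,1),(1,-1),(-1,-1)):
    f=foot(sx,sy)
    if first: env.reach([*f,.16],quat(np.pi));first=False
    else: env.movel([*f,.142],velocity=.2)
    env.movel([*f,.132],velocity=.1)
    env.dwell(.15);z0=env.get_state()["force"][2]
    hit=env.movel([*f,.116],velocity=.012,stop_force=5)
    env.dwell(.25);s=env.get_state();print((sx,sy),hit,s["tcp_pos"][2],s["force"][2]-z0,s["time"],flush=True)
    env.movel([*f,.142],velocity=.1)
    if hit and s["tcp_pos"][2]<.1225 or not hit: break
E
```

```text
(-1, 1) True 0.1252155245853932 7.661907108066161 5.8833
(1, 1) True 0.1246331683476885 5.969518413046545 8.5333
(1, -1) True 0.12141310754830673 5.715989377987911 11.3667
```

The far right corner (+x, -y in world) gives about 3.5 mm. I'll fetch the wedge and bring it in from the block's right side, toe towards +y.

```bash
python3 - <<'E'
from h import *
a=np.radians(20);q=quat(a);g=np.array([.4335,.049])
env.movel([.5,-.1,.2],velocity=.3)
env.reach([*g,.16],q); env.grip(.05,20)
env.movel([*g,.076],velocity=.08)
env.grip(.0,25);env.dwell(.1);s=env.get_state();print(s["opening"],s["gripper_force"],s["tcp_pos"],s["time"])
env.movel([*g,.2],velocity=.12)
f=foot(1,-1);h=np.pi/2+BY;u=np.array([np.cos(h),np.sin(h)])
st=f-.098*u;print(f,st)
env.reach([*st,.2],quat(h))
env.movel([*st,.085],velocity=.12)
s=env.get_state();p,_=camera("wrist");cv2.imwrite("pics/w2.png",p);print(s["opening"],s["tcp_pos"],s["force"],s["time"])
import pickle;pickle.dump(calibration("wrist"),open("w2.pkl","wb"))
E
```

```text
0.02537020315868357 24.8139488697052 [0.43370455 0.04907834 0.07634304] 16.8583
[ 0.59284941 -0.28612683] [ 0.59455974 -0.38411191]
0.02586535227484494 [ 0.59499667 -0.38461407  0.08597667] [-0.19452461 -0.33714747 -0.05932579] 20.8417
```

View pics/w2.png

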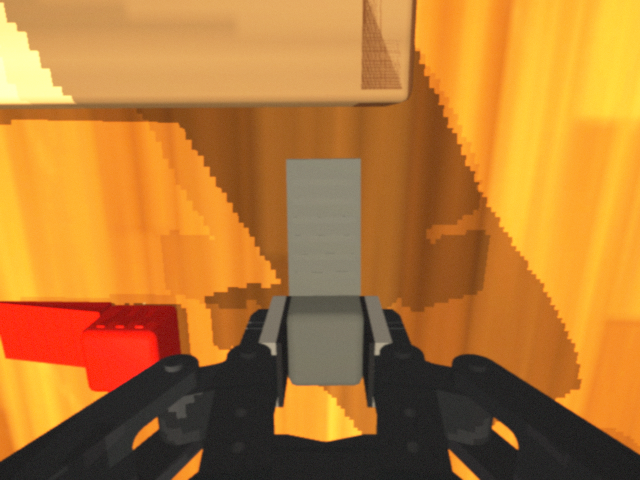

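The wedge is held square, with its toe edge centred at (324,159). The block's far corner is at about (410,100) and the red look-alike at (120,345) is clear of the fingers. Next I'll check the alignment, set the wedge down, reseat it and push.

```bash
python3 - <<'E'
import h,pickle
from h import *
C=pickle.load(open("w2.pkl","rb"));h.calibration=lambda n:C
toe=plane("w",[(324,159)],.012)[0];co=plane("w",[(412,84)],.052)[0],plane("w",[(410,101)],.020)[0]
print("toe",toe,"corner top/bottom",co,"expected",BC+[.1+.0017,-.1+.0017])
hd=np.pi/2+BY;u=np.array([np.cos(hd),np.sin(hd)])
p=env.get_state()["tcp_pos"][:2]
env.movel([*p,.0765],velocity=.03)
env.grip(.034);env.movel([*p,.0765],velocity=.03);env.dwell(.1)
env.grip(0,20);env.dwell(.1);s=env.get_state();print(s["tcp_pos"],s["force"],s["opening"],s["time"])
E
```

```text
toe [ 0.59571384 -0.32614962] corner top/bottom (array([ 0.61651749, -0.30474594]), array([ 0.62268695, -0.30691756])) expected [ 0.6152 -0.3078]
[ 0.59510455 -0.38468308  0.07660011] [-0.32218584 -0.15621937  0.65910084] 0.025427081991317182 22.25
```

```bash
python3 - <<'E'
from h import *
hd=np.pi/2+BY;u=np.array([np.cos(hd),np.sin(hd)])
p=env.get_state()["tcp_pos"][:2]
env.movel([*(p+.024*u),.0765],velocity=.04)
def show(t):
    s=env.get_state();d=(s["tcp_pos"][:2]-p);print(t,np.round(d*1000,2),s["tcp_pos"][2],s["force"].round(2),round(s["time"],2),flush=True);return s
show("pre")
env.movel([*(p+.027*u),.0765],velocity=.006);show("slow")
hit=env.movel([*(p+.05*u),.0765],velocity=.006,stop_force=3);show(hit)
env.dwell(.2);show("held")
E
```

```text
pre [-0.11 24.62] 0.07655710918337816 [0.63 1.06 1.81] 23.0
slow [-0.68 26.66] 0.07656603918628821 [-0.56 -0.77  2.06] 23.65
True [-0.69 34.07] 0.07652813336945491 [-0.05  0.94  3.  ] 25.32
held [-0.7  33.99] 0.07653977299694778 [-0.43  2.33  4.99] 25.52
```

```bash
python3 - <<'E'
from h import *
for i in range(8):
    env.dwell(.05);s=env.get_state();print(s["force"].round(2),s["tcp_pos"].round(5))
p,_=camera("wrist");cv2.imwrite("pics/w3.png",p)
E
```

```text
[-0.19  2.34  5.37] [ 0.59443 -0.35066  0.07655]
[-1.09  2.49  4.83] [ 0.59443 -0.35066  0.07655]
[-0.17  2.32  5.88] [ 0.59443 -0.35068  0.07655]
[-0.06  2.57  5.26] [ 0.59445 -0.35066  0.07655]
[-0.06  1.85  4.72] [ 0.59443 -0.35069  0.07655]
[-1.07  2.23  5.07] [ 0.59443 -0.35066  0.07654]
[-0.39  1.51  5.41] [ 0.59444 -0.35065  0.07653]
[-0.83  3.36  6.53] [ 0.59444 -0.35069  0.07657]
```

View pics/w3.png

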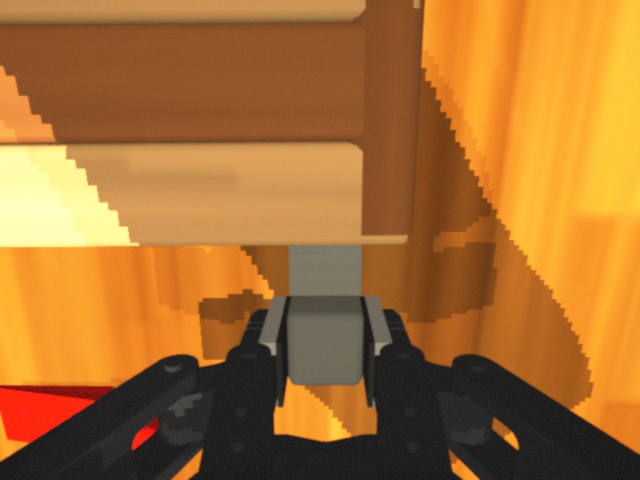

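The wedge toe is under the slab and square to it, with the slab edge at row 245. The gripped-force reading carries a vertical preload, so I'll release and nudge the grip from behind with closed fingers for a clean push.

```bash
python3 - <<'E'
from h import *
hd=np.pi/2+BY;u=np.array([np.cos(hd),np.sin(hd)])
env.grip(.045);env.dwell(.15);s=env.get_state();p=s["tcp_pos"][:2];print("free",s["force"].round(2),s["time"])
env.movel([*p,.13],velocity=.12)
b=p-.045*u
env.movel([*b,.13],velocity=.15);env.grip(0)
env.movel([*b,.082],velocity=.1);env.dwell(.1)
f0=np.mean([(env.dwell(.02),env.get_state()["force"])[1] for _ in range(6)],0)
print("base",f0.round(2),env.get_state()["tcp_pos"].round(4))
hit=env.movel([*(b+.03*u),.082],velocity=.02,stop_force=2);s=env.get_state()
print(hit,(s["tcp_pos"][:2]-p).round(5)*1000,(s["force"]-f0).round(2),s["time"])
F=np.array([(env.dwell(.03),env.get_state()["force"])[1]-f0 for _ in range(6)]);print(F.mean(0).round(2),F.std(0).round(2))
E
```

```text
free [-0.17  0.29  0.33] 26.4417
base [ 0.22 -0.37  0.06] [ 0.5952 -0.3971  0.0828]
True [  0.42 -25.05] [ 0.65 -0.71  0.49] 29.7917
[-0.03 -0.13  1.09] [0.6  0.39 0.54]
```

```bash
python3 - <<'E'
from h import *
hd=np.pi/2+BY;u=np.array([np.cos(hd),np.sin(hd)])
f0=np.array([.22,-.37,.06]);s=env.get_state();p=s["tcp_pos"][:2];z=.082
for i in range(1,25):
    env.movel([*(p+.0005*i*u),z],velocity=.01)
    F=np.mean([(env.dwell(.02),env.get_state()["force"])[1]-f0 for _ in range(6)],0)
    s=env.get_state();a=-F[:2]@u
    print(i*.5,((s["tcp_pos"][:2]-p)@u*1000).round(2),a.round(2),F.round(1),round(s["time"],2),flush=True)
    if a>3.3: break
E
```

```text
0.5 0.22 1.84 [ 0.2 -1.8 -1. ] 30.34
1.0 0.42 3.61 [-0.1 -3.6 -0.4] 30.69
```

```bash
python3 - <<'E'
from h import *
hd=np.pi/2+BY;u=np.array([np.cos(hd),np.sin(hd)])
f0=np.array([.22,-.37,.06]);s=env.get_state();p=s["tcp_pos"][:2];z=.082
rd=lambda n=8:np.mean([(env.dwell(.02),env.get_state()["force"])[1]-f0 for _ in range(n)],0)
q=p+.00058*u
for i in range(1,6):
    env.movel([*(q+.0003*i*u),z],velocity=.01);F=rd();s=env.get_state();a=-F[:2]@u
    print(((s["tcp_pos"][:2]-p)@u*1000).round(2),a.round(2),F.round(1))
    if a>4.1: break
env.movel([*(q-.02*u),z],velocity=.05);env.dwell(.3);print("off",rd().round(2),env.get_state()["time"])
t,_=camera("top")
w,_=camera("wrist")
cv2.imwrite("pics/m.png",np.hstack([cv2.resize(t[200:320,360:520],(400,300),interpolation=cv2.INTER_CUBIC),cv2.resize(w,(400,300))]))
E
```

```text
0.03 4.79 [-0.2 -4.8 -0.1]
off [-0.51  0.5   0.07] 32.0667
```

View pics/m.png

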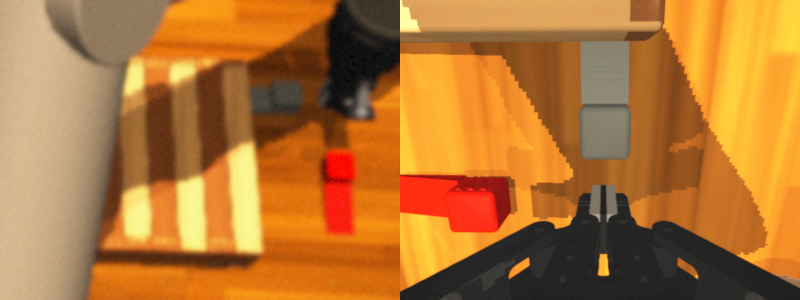

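The wedge took 4.8 N of push without moving and is released, lying square under the corner. Now the proof press.

```bash
python3 - <<'E'
from h import *
s=env.get_state();p=s["tcp_pos"][:2];f=foot(1,-1)
env.movel([*p,.15],velocity=.15);env.movel([*f,.142],velocity=.15);env.movel([*f,.132],velocity=.1);env.dwell(.2)
rd=lambda n=6:np.mean([(env.dwell(.02),env.get_state()["force"][2])[1] for _ in range(n)])
z0=rd()
for k in (1.5,5.5):
    hit=env.movel([*f,.118],velocity=.01,stop_force=k)
    F=rd(15)-z0;s=env.get_state();print(hit,s["tcp_pos"],F,s["time"],flush=True)
env.movel([*f,.15],velocity=.1);env.movel([*f,.2],velocity=.1);env.dwell(.3)
s=env.get_state();np.set_printoptions(suppress=True)
p1,_=camera("side");cv2.imwrite("pics/s2.png",cv2.resize(p1[230:350,230:390],(800,600),interpolation=cv2.INTER_CUBIC))
E
```

```text
True [ 0.59281282 -0.28611991  0.1239885 ] 5.3787680918681 35.3
True [ 0.59286059 -0.28615665  0.12400477] 5.9203911134875185 35.7833
```

View pics/s2.png

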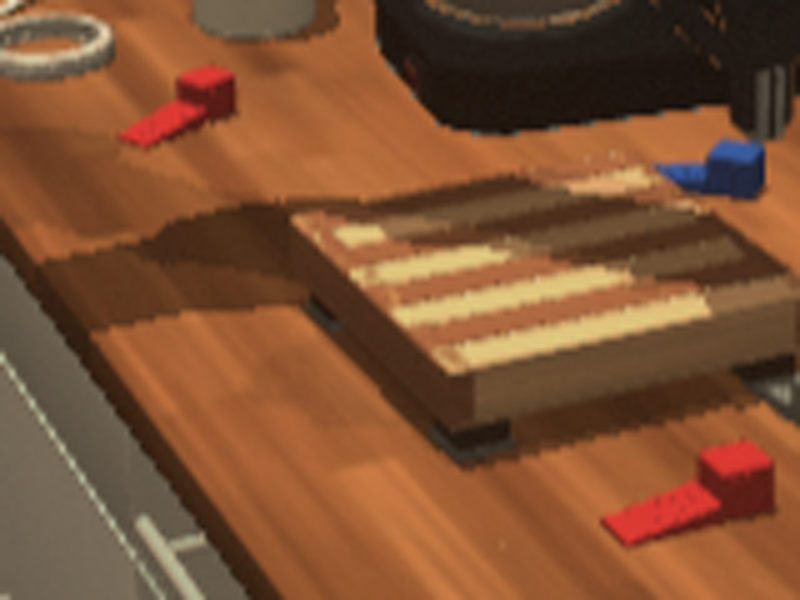

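The press gave TCP z of 0.1240, against about 0.125 on the good corners and 0.1214 when loose. I'll profile force against depth to rule out a leftover gap.

```bash
python3 - <<'E'
from h import *
f=foot(1,-1)
rd=lambda n=5:np.mean([(env.dwell(.02),env.get_state()["force"][2])[1] for _ in range(n)])
env.movel([*f,.127],velocity=.15);env.dwell(.2);z0=rd(8)
for c in np.arange(.1262,.121,-.0003):
    env.movel([*f,c],velocity=.01);F=rd()-z0
    print(round(c,4),env.get_state()["tcp_pos"][2].round(5),F.round(2))
    if F>6.5:break
env.movel([*f,.15],velocity=.1);print(env.get_state()["time"])
E
```

```text
0.1262 0.12619 -0.28
0.1259 0.12589 -0.23
0.1256 0.12561 0.14
0.1253 0.12529 -0.05
0.125 0.12499 0.28
0.1247 0.1247 -0.43
0.1244 0.1244 -0.57
0.1241 0.12411 -0.03
0.1238 0.12404 2.88
0.1235 0.124 6.23
0.1232 0.12395 7.89
42.25
```

Contact is stiff from 0.1241 down, with no soft travel, so the wedge is snug. Handing in.

```bash
python3 - <<'E'
from h import *
f=foot(1,-1);env.movel([*f,.22],velocity=.12);env.dwell(.3);print(job.job_done())
E
```

```text
the job is handed in; nothing more can be done
None
```

I found the loose corner (far right from the robot), slid the grey wedge snug under that foot and let go; on the last press it took about 8 N with almost no give, and the job is handed in (no verdict was returned).

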